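# Lower the display case's glass lid without a bang

## Robot

A 7-joint arm with a two-finger parallel gripper is mounted at the origin on the work surface. World frame = base frame: x ahead of the robot, y to its left, z up, the work surface at z = 0. Lengths are in m, angles in degrees, forces in N, time in s.
With the tool pointing down it reaches from about 0.425 to 0.875 m from the base axis. Payload 4.7 kg.
Tool frame: the origin (TCP) lies on the centre line of the jaws, within the pads' length; the fingertips stand 11 mm ahead of it and the grasp point (between the pads) lies 8 mm behind it (finger_overhang is the x of the fingertips in the tool frame, in m); x points along the fingers, z is the direction in which the jaws open and shut, and the axes are right-handed (so a half turn about x gives the same grasp; the last joint's range is limited). The gripper opens to 87 mm and grips with 3 to 60 N. Pads are 19 mm wide; open, the fingers measure 117 mm over their backs; the gripper's body (75 mm by 190 mm) begins 51 mm behind the grasp point.
Start: joints at [-63.593, 18.392, -4.016, 83.108, 1.295, 78.541, -3.26], TCP at [0.281, 0.586, 0.234] pointing down, gripper open.
Joint ranges: [-163.93, 163.93], [-17.29, 119.83], [-79.2, 71.16], [3.27, 140.29], [-89.18, 269.18], [5.43, 117.66], [-154.24, 154.24]. Speed limits (degrees/s): [147.25, 147.25, 180, 180, 180, 180, 180].

## Interface

Orientations are given as [roll, pitch, yaw] about the fixed x, y, z axes, in that order (R = Rz(yaw) Ry(pitch) Rx(roll)).
In Python, from cell import get_obs, read_camera, sign_off, cut_out, finger_overhang gives the robot as it stands.
- The arm moves only by the tool servo_tool, never from a script. Its argument "rows" is one flat list of numbers, 5 for each row, row after row: the shift along the world's x, y, z in mm, then the turn about the world's z in degrees, then the closure, from 0 (fully open) to 1 (shut). A call has 1 to 10 rows; each row is the pose to reach, as a shift and turn from the pose commanded when the call began; what a row does not reach only later rows make up. A row lasts 1/12 s, in which the tool goes at most 41.7 mm and 7.16 degrees, less where a joint would pass 70% of its speed; a pose out of reach is approached as far as the arm can. A call with a gripper value outside its range is refused whole. The fingers move at their own pace and stop on an object; "force" is the grip in N (left out, the last holds). Time passes only in rows, so rows that repeat a pose let the fingers close. It gives the time, the measured TCP pose, the force and the opening at its end, in the units of the state.
- get_obs(): the state, without advancing time (a new reading comes with each control period).
- read_camera(name): name is "side" or "top"; returns a dict with "frame" (480x640x3 uint8, blue, green, red), "range_z" (480x640 float32, m along the optical axis (not along the pixel's ray), 0 where there is no reading), "intrinsics" (3x3 intrinsics, pixels), "k1" (the pictures are not rectified: a ray, as slopes to the right and down, at radius r is drawn at 1 + k1 r^2 times it, then the intrinsics apply), "cam_to_world" (4x4, takes a point from camera to world coordinates). Camera axes: x right, y down, z forward; pixel columns grow to the right and rows downward; lengths in m; the calibration is good to about 2 mm. A picture is of the moment at which its call begins.
- sign_off(): hands the job in, once; it reports no verdict.
Trained networks look in a picture, given as the dict that the camera call returned (one of the last four; its "shot" number tells which), for a name from the list of things; names that differ only in an ending like _2 or _b are one class to them, and where a whole thing is asked for, a point or a joint stands for the part that bears it (a point fixed in the world has none). Each returns a list of dicts, best first, with "score" (0 to 1); they miss things now and then, are a little off and sometimes report something else, mostly with a low value. They report only what shows in the picture. A call takes as long as a camera call.
- cut_out(name, picture): "pixels" (480x640 bool, what is visible of it) and "extent" ([centre column, centre row, width, height] in pixels, round what is visible of it).
The state is a dict: "time_s": time; "qpos": joint angles; "joint_velocities": joint speeds; "effort": joint torques, N m; "tool_pos": TCP position; "tool_rot": TCP orientation; "force": force on the tool from outside, world axes, zero at the start; "wrist_torque": the same for the moment, N m; "grip_width": finger opening in m.
Only numpy, scipy, OpenCV 4.12 (cv2) and the standard library are available. Lean on these libraries where they do the work, as an engineer would, in place of code of your own. Each camera call takes 0.05 s, during which the arm holds its last target.

## Task

The glass lid of the wooden display case stands open, leaning back past upright. Nudge it over with a fingertip, let it fall forward, catch it on a finger from below before it is nearly down, and lower it fully shut under its front lip so gently that it never bangs, then take the hand away. Do not pinch or force the lid, and leave the glassware and everything else where it stands.

Things in the scene. Friction and masses are not known exactly. Their poses are not given: they have to be found in the camera images.
- case: Open-topped pine case, felt-lined, fixed to the table: 150 mm deep (x), 300 mm wide (y), rim 90 mm above the table, walls 10 mm, inner floor at 10 mm. Origin: centre of its underside. x points from its front (robot's side) to the hinged far side, y along the width, z up. In front of it the table is clear over the middle 200 mm of its width.
- lid (a joint): Lid angle about the hinge (along case y), rad: 0 shut, level on the rim; 1.57 upright; 1.80 leaning back on its stop, where it starts. About 0.45 kg. Worn dampers, no spring, no catch. Pulled forward it follows the hand (about 2 N); within 0.03 of upright it may stand still; then it falls by itself at about 1.1 cos(angle) rad/s, +-20 %: from 1.48 to 0.8 in some 2 s, and bangs shut if not caught.
- lid_edge (a point): Middle of the lid's free edge, on its underside (inner face). Lid: glazed pine frame 300 mm wide, 172 mm from hinge to free edge, 14 mm thick. Its front rail is 48 mm of solid wood from the free edge back; then glass. Shut, this edge is 90 mm above the table and 22 mm in front of the case's front wall: an overhanging lip along the full width, free space below it.
- lid_hinge (a point): Middle of the hinge axis, at the lid's underside: case x = +75 mm, 90 mm above the table.
- paperweight: Green glass dome, 52 mm wide, 36 mm tall, inside the case; origin under its centre. Leave it.
- dish: Amber glass bowl, 64 mm wide, 26 mm tall, inside the case; origin under its centre. Leave it.
- vase: Green glass vase, 60 mm wide, 115 mm tall, standing beside the case; origin under its centre. Leave it.
- goblet: Clear glass goblet, 60 mm wide, 125 mm tall, standing beside the case; origin under its centre. Leave it.
- stand: Wooden block 70 x 130 x 35 mm with three upright wires carrying glass balls, 160 mm tall in all; origin under its centre. Leave it.
- bottle: Brown drinks bottle, 66 mm wide, 210 mm tall, red cap; origin under its centre. Leave it.
- tub: White plastic tub with lid, 112 mm wide, 110 mm tall; origin under its centre. Leave it.
- paddle: Dark marvering paddle with a wooden handle, 240 mm long, 22 mm tall, lying on the table beside the case, handle towards the robot; origin near its middle. Leave it.

How it is judged (in metres and radians):
On the way, in this order (a step that is already met when the one before it is completed fails the run):
1. nudged past upright, the lid falls forward by itself, off the fingers (value of joint lid below 1.5 rad and velocity of joint lid below -0.04 rad/s and contact force between the fingers and lid below 0.05 N), for 0.15 s.
2. the lid is caught: it rests on the fingers, still well open (value of joint lid between 0.12 and 1.2 rad and contact force between the fingers and lid above 0.3 N), for 0.3 s.
At the end, for the whole second after the job is handed in: The lid lies fully shut (within 0.015 rad, about 2.5 mm at its front edge) and still (value of joint lid below 0.015 rad and velocity of joint lid between -0.02 and 0.02 rad/s); the robot touches nothing.
It fails at once if the lid bangs: over the last 20 mm of its edge's travel it closes faster than 0.5 rad/s (9 cm/s at the edge) (value of joint lid below 0.12 rad and velocity of joint lid below -0.5 rad/s).
It fails at once if the lid is pinched or forced (more than 15 N between fingers and lid) (contact force between the fingers and lid above 15 N).
It fails at once if glassware or another bystander is shifted or lifted by more than 15 mm (distance of any of paperweight, dish, vase, goblet, stand, bottle, tub, paddle from where it was at the start of the episode above 0.015 m).
It also fails if it takes over 51 s, if anything falls off the work surface, if the arm or the gripper's body presses on something with over 40 N, if the wrist force passes 120 N, or if a joint passes its speed limit or range.

## Working session

There is one attempt and no reset: what is moved stays moved. The work goes in short steps, Python scripts to look and compute and a tool call to move; the robot and the scene stay as the last step left them, time stands still between calls to the robot, and variables do not carry over. Pictures are saved under pics/ and viewed, and the job is handed in when it is done.

Besides the shell and the picture viewer there is one more tool, called after "Emit:" by a JSON object that holds its "api" and its "payload". servo_tool: Moves the arm, as the interface text tells. Its arguments: {"type":"object","properties":{"rows":{"type":"array"},"force":{"type":"number"}},"required":["rows"]}

```bash
mkdir -p pics; ls
cat > h.py <<'E'
import numpy as np,cv2
from cell import *
def world(p,u,v,z=None):
    K=np.array(p["intrinsics"]);k1=p["k1"]
    u=np.asarray(u,float);v=np.asarray(v,float)
    xd=(u-K[0,2])/K[0,0];yd=(v-K[1,2])/K[1,1]
    x,y=xd.copy(),yd.copy()
    for _ in range(20):
        f=1+k1*(x*x+y*y);x=xd/f;y=yd/f
    d=p["range_z"][np.round(v).astype(int),np.round(u).astype(int)] if z is None else z
    P=np.stack([x*d,y*d,d,np.ones_like(d)],-1)
    return (P@np.array(p["cam_to_world"]).T)[...,:3]
E
python3 - <<'E'
from h import *
print(get_obs())
for n in ("side","top"):
    p=read_camera(n);cv2.imwrite(f"pics/{n}0.png",p["frame"])
    print(n,p["k1"],p["intrinsics"],p["cam_to_world"])
    for o in ["case","lid","paperweight","dish","vase","goblet","stand","bottle","tub","paddle"]:
        for r in cut_out(o,p)[:1]:
            m=r["pixels"]&(p["range_z"]>0);v,u=np.nonzero(m)
            if len(u)==0: continue
            w=world(p,u,v)
            print(o,round(r["score"],2),np.round(r["extent"]),np.round(np.percentile(w,[2,50,98],axis=0),3).tolist())
print(get_obs()["time_s"])
E
```

```text
pics
{'time_s': 0.0, 'qpos': array([-63.59194074,  18.43795208,  -4.01519154,  83.17573588,
         1.29262364,  78.53814775,  -3.25923822]), 'joint_velocities': array([-0.11871123,  0.04488022, -0.0958657 , -0.0409663 ,  0.04500268,
       -0.00997007, -0.01683608]), 'effort': array([-4.87593479e-04, -4.91269720e+01, -4.04511597e-01, -3.12531817e+01,
       -6.40664343e-02,  4.36769030e-02,  1.87696951e-04]), 'tool_pos': array([0.28066585, 0.58570081, 0.23246665]), 'tool_rot': array([-178.14628897,   89.89321498, -113.74461542]), 'force': array([-0.00532355, -0.22330205, -0.21394451]), 'wrist_torque': array([-0.00666411, -0.06146088,  0.00989947]), 'grip_width': 0.08703134209033955}
side -0.011208766292847961 [[510.26661871   0.         313.26331582]
 [  0.         510.26661871 231.40541605]
 [  0.           0.           1.        ]] [[ 0.98005944 -0.14097667  0.14003242  0.31473918]
 [-0.19828277 -0.73974801  0.64300609 -0.77792935]
 [ 0.01293985 -0.6579502  -0.75295026  1.0460074 ]
 [ 0.          0.          0.          1.        ]]
case 0.88 [350. 240. 125. 182.] [[0.446, -0.181
[... 1690 characters left out ...]
.] [[0.501, -0.129, 0.013], [0.532, -0.102, 0.026], [0.556, -0.072, 0.039]]
vase 0.81 [247. 256.  25.  23.] [[0.423, 0.161, 0.003], [0.442, 0.181, 0.066], [0.475, 0.21, 0.117]]
goblet 0.85 [426. 241.  35.  33.] [[0.457, -0.259, 0.002], [0.479, -0.228, 0.123], [0.508, -0.208, 0.128]]
stand 0.62 [ 89. 247.  77.  35.] [[0.431, 0.488, -0.0], [0.462, 0.544, 0.035], [0.502, 0.614, 0.158]]
bottle 0.85 [530. 213.  69.  40.] [[0.528, -0.492, 0.009], [0.551, -0.462, 0.13], [0.585, -0.446, 0.211]]
tub 0.66 [129. 174.  57.  50.] [[0.585, 0.409, 0.02], [0.627, 0.454, 0.108], [0.684, 0.51, 0.112]]
paddle 0.68 [500. 302.  27. 102.] [[0.245, -0.466, 0.002], [0.401, -0.444, 0.01], [0.473, -0.418, 0.024]]
1.1
```

View pics/side0.png

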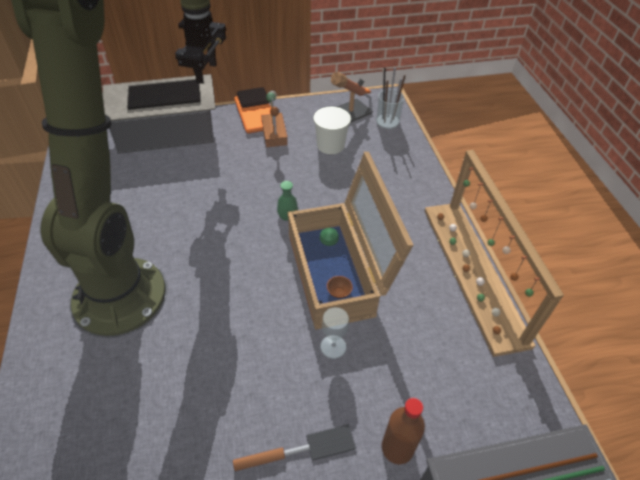

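View pics/top0.png

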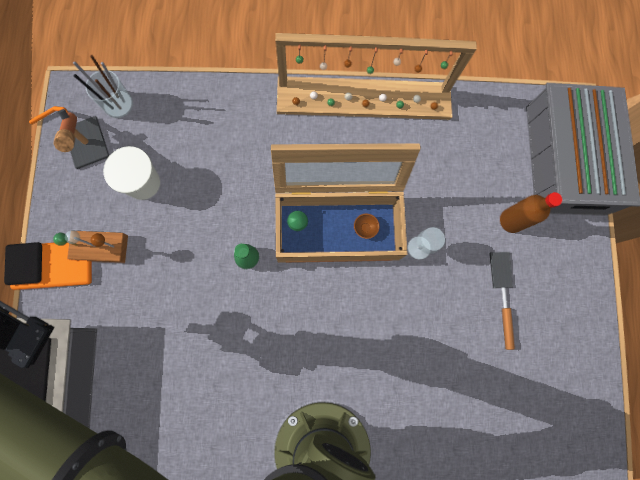

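The side and top views agree. The case is near (0.52, -0.03) with its lid leaning back, the vase is on the +y side and the goblet on the -y side. Next I'll fit the case yaw, hinge and lid plane.

Run:
```python
from h import *
from scipy.spatial.transform import Rotation as R
o=get_obs();print(np.round(R.from_euler('xyz',o["tool_rot"],degrees=True).as_matrix(),3),finger_overhang)
for n in ("side","top"):
    p=read_camera(n)
    v,u=np.nonzero((p["range_z"]>0)); w=world(p,u,v)
    r=cut_out("lid",p)[0]["pixels"]
    m=r[v,u]; L=w[m]; L=L[(L[:,2]>.1)]
    # case rim points
    c=(abs(w[:,2]-.09)<.004)&(w[:,0]>.42)&(w[:,0]<.62)&(w[:,1]>-.2)&(w[:,1]<.14)
    C=w[c]; rect=cv2.minAreaRect((C[:,:2]*1000).astype(np.float32)); print(n,"rim",len(C),rect,cv2.boxPoints(rect).tolist())
    # lid plane by robust fit
    rng=np.random.default_rng(0);best=0
    for _ in range(500):
        q=L[rng.choice(len(L),3,False)];nn=np.cross(q[1]-q[0],q[2]-q[0]);l=np.linalg.norm(nn)
        if l<1e-5: continue
        nn/=l;k=abs((L-q[0])@nn)<.003
        if k.sum()>best:best=k.sum();K=k
    q=L[K];cc=q.mean(0);nn=np.linalg.svd(q-cc,full_matrices=False)[2][2];nn*=-np.sign(nn[0])
    print(n,"lid plane",nn,cc,best,len(L),"angle",np.pi/2+np.arctan2(nn[2],-nn[0]),"yaw deg",np.degrees(np.arctan2(-nn[1],-nn[0])))
    print("z90 x at centre y",cc[0]-(nn[2]*(.09-cc[2]))/nn[0], "lid top pts",np.percentile(L,[1,99],axis=0))
    k=(w[:,0]>.68)&(w[:,0]<.95)&(abs(w[:,1])<.35)&(w[:,2]>.03); print("rack",np.percentile(w[k],[1,50,99],axis=0).round(3).tolist())
```

```text
[[ 0.    -0.902  0.432]
 [ 0.     0.432  0.902]
 [-1.     0.     0.   ]] 0.011
side rim 1377 ((527.0823974609375, -30.099746704101562), (163.22291564941406, 303.9163818359375), 2.500180959701538) [[438.91986083984375, 118.15369415283203], [452.17742919921875, -185.473388671875], [615.2449340820312, -178.35317993164062], [601.9873657226562, 125.27389526367188]]
side lid plane [-0.98222719 -0.03418857  0.18455594] [ 0.62385768 -0.03976935  0.19090381] 3343 4747 angle 1.7565261884021042 yaw deg 1.9935005935674845
z90 x at centre y 0.6048983256267122 lid top pts [[ 0.59727982 -0.17717616  0.10141879]
 [ 0.64908474  0.11703282  0.25772259]]
rack [[0.851, -0.325, 0.031], [0.902, -0.158, 0.202], [0.921, 0.122, 0.219]]
top rim 1723 ((522.61279296875, -32.7862548828125), (153.86012268066406, 301.34259033203125), 2.080369472503662) [[440.2638854980469, 114.99307250976562], [451.2029724121094, -186.15090942382812], [604.961669921875, -180.56558227539062], [594.0225830078125, 120.57839965820312]]
top lid plane [-0.98102049 -0.03706312  0.19032896] [ 0.62358505 -0.02905105  0.19321196] 4734 6495 angle 1.7624268507370164 yaw deg 2.163615162829273
z90 x at centre y 0.6035607772166552 lid top pts [[ 0.59625983 -0.17389642  0.102128  ]
 [ 0.64990816  0.1184245   0.25862616]]
rack [[0.85, -0.323, 0.031], [0.902, -0.103, 0.208], [0.921, 0.123, 0.219]]
```

Both cameras give a case yaw of about 2.1°, the centre at about (0.522, -0.033), the hinge at x≈0.597 and the lid's top outer edge at about (0.650, z 0.258). These match the given sizes. I'll close the fingers into a peg, align it and go behind the lid.

Emit:
{"api": "servo_tool", "payload": {"rows": [0,0,40,3,1,0,0,80,6,1,0,-20,100,9,1,15,-50,110,12,1,35,-80,110,15,1,55,-110,110,18,1,75,-140,110,21,1,95,-170,110,24,1,115,-200,110,27.7,1,135,-230,110,27.7,1], "force": 10}}

```text
time_s: 2.13
tool_pos: [0.4166, 0.3545, 0.3439]
tool_rot: [-43.8, 90.0, 48.4]
force: [0.3, 0.8, 0.4]
grip_width: 0.0284
```

Emit:
{"api": "servo_tool", "payload": {"rows": [20,-33,0,0,1,40,-66,0,0,1,60,-99,0,0,1,80,-132,0,0,1,100,-165,0,0,1,120,-198,0,0,1,140,-231,0,0,1,160,-264,0,0,1,180,-297,0,0,1,200,-330,0,0,1]}}

```text
time_s: 2.97
tool_pos: [0.6165, 0.0246, 0.3439]
tool_rot: [-64.0, 90.0, 28.1]
force: [0.4, 0.2, 0.2]
grip_width: 0.0006
```

Run:
```python
from h import *
o=get_obs();print(o)
```

```text
{'time_s': 2.9667, 'qpos': array([-22.04402698,  12.96187272,  21.33090361,  78.42128962,
        -4.70012704,  89.44027122,  90.95349762]), 'joint_velocities': array([ 32.88395887,  29.2748154 ,  17.56034134, -31.34555779,
       -13.63581973,   4.96659421,  47.96219449]), 'effort': array([ -2.19808683, -45.56009889,   2.55959809, -29.73327756,
         0.42125872,   0.15618017,  -0.86439544]), 'tool_pos': array([0.61654645, 0.02458409, 0.34389401]), 'tool_rot': array([-64.00497187,  89.95605444,  28.1151792 ]), 'force': array([0.40397982, 0.15466389, 0.15301689]), 'wrist_torque': array([ 0.01128371, -0.01163278,  0.03594168]), 'grip_width': 0.0005503851563263463}
```

Emit:
{"api": "servo_tool", "payload": {"rows": [20,-33,0,0,1,40,-66,0,0,1,58,-99,0,0,1,68,-125,0,0,1,69,-140,0,0,1,69,-140,-30,0,1,69,-140,-70,0,1,69,-140,-100,0,1,69,-140,-113,0,1,69,-140,-113,0,1]}}

```text
time_s: 3.8
tool_pos: [0.6827, -0.1122, 0.2267]
tool_rot: [74.2, 89.6, 166.4]
force: [-0.2, 0.4, -0.5]
grip_width: 0.0005
```

Run:
```python
from h import *
from scipy.spatial.transform import Rotation as R
o=get_obs();M=R.from_euler('xyz',o["tool_rot"],degrees=True).as_matrix();print(o["tool_pos"],o["force"],M[:,2],o["qpos"])
p=read_camera("side");cv2.imwrite("pics/side1.png",cv2.resize(p["frame"][120:360,250:570],(800,600)))
```

```text
[ 0.68272843 -0.11221766  0.22673088] [-0.15262298  0.43322864 -0.53293403] [-0.03775495  0.99928516  0.00193   ] [-10.22260705  25.01891739  24.43137837  77.33866368 -10.23481642
  80.20782608 106.14737344]
```

View pics/side1.png

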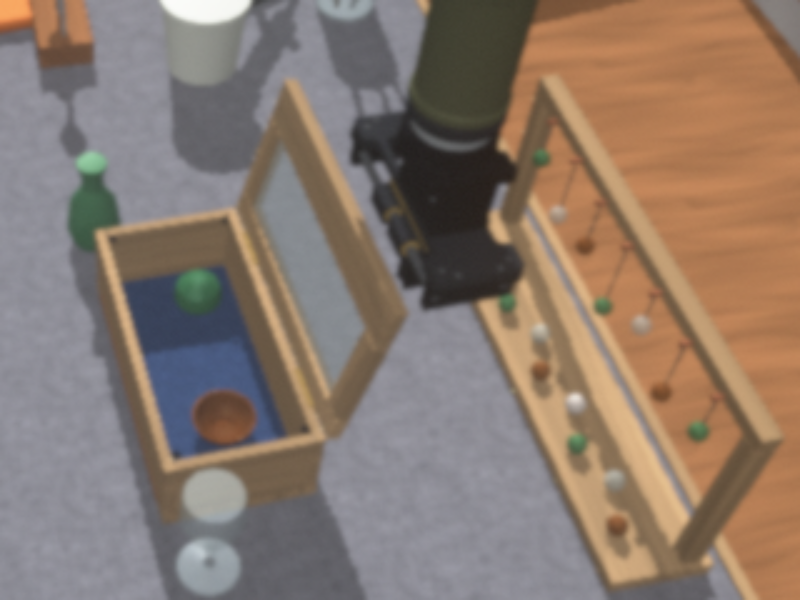

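The closed peg hangs behind the lid's back face without touching it (gripper around px 430-510, 100-300 in the crop), and its jaw axis lies along the hinge. I'll start pulling gently.

Emit:
{"api": "servo_tool", "payload": {"rows": [-10,0,0,0,1,-16,0,0,0,1,-20,0,0,0,1,-24,0,0,0,1,-28,0,0,0,1,-33,0,0,0,1,-38,0,0,0,1,-43,0,0,0,1,-48,0,0,0,1,-52,0,0,0,1]}}

```text
time_s: 4.68
tool_pos: [0.6321, -0.1139, 0.2305]
tool_rot: [71.7, 90.0, 163.8]
force: [0.8, 1.3, 1.6]
grip_width: 0.0004
```

```bash
cat > la.py <<'E'
from h import *
def lid(n="side",save=None):
    p=read_camera(n)
    r=cut_out("lid",p)
    if save: cv2.imwrite(save,cv2.resize(p["frame"][120:360,250:570],(800,600)))
    m=(r[0]["pixels"] if r else np.ones((480,640),bool))&(p["range_z"]>0)
    v,u=np.nonzero(m);L=world(p,u,v)
    c,s=np.cos(np.radians(2.1)),np.sin(np.radians(2.1))
    d=L-np.array([.522,-.033,0]);X=c*d[:,0]+s*d[:,1];Y=-s*d[:,0]+c*d[:,1];Z=d[:,2]
    hx,hz=X-.075,Z-.09
    k=(abs(Y)<.14)&(np.hypot(hx,hz)<.19)&(np.hypot(hx,hz)>.13)&(hz>.0)
    print(n,r[0]["score"] if r else None,"front-rail pts",k.sum())
    a=np.arctan2(hz[k],-hx[k]);print("angle pct",np.percentile(a,[2,20,50,80,98]).round(3))
E
python3 - <<'E'
from la import *
o=get_obs();print(o["time_s"],o["tool_pos"],o["force"])
lid("side","pics/side2.png");lid("top")
E
```

```text
4.6833 [ 0.6320839  -0.11385011  0.23047123] [0.84965438 1.2964321  1.60287397]
side 0.89 front-rail pts 996
angle pct [1.615 1.62  1.624 1.632 1.683]
top 0.64 front-rail pts 1402
angle pct [1.61  1.616 1.621 1.651 1.693]
```

View pics/side2.png

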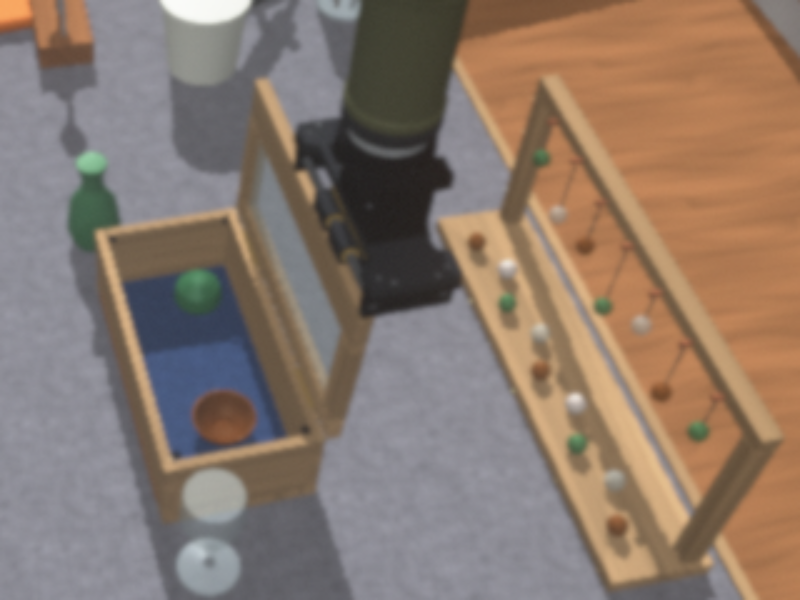

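The lid is at about 1.62 rad and the peg position agrees with the geometry. I'll nudge it past upright.

Emit:
{"api": "servo_tool", "payload": {"rows": [-6,0,0,0,1,-13,0,0,0,1,-20,0,0,0,1,-23,0,0,0,1,-20,0,0,0,1]}}

```text
time_s: 5.3
tool_pos: [0.6113, -0.1141, 0.2307]
tool_rot: [57.4, 89.9, 149.5]
force: [0.5, 0.2, -0.2]
grip_width: 0.0007
```

Run:
```python
from la import *
o=get_obs();print(o["time_s"],o["tool_pos"],o["force"])
lid("side")
```

```text
5.3 [ 0.61128362 -0.11406101  0.23070651] [ 0.45885034  0.1874524  -0.15393066]
side 0.72 front-rail pts 0Traceback (most recent call last):
  File "<stdin>", line 3, in <module>
  File "la.py", line 13, in lid
    a=np.arctan2(hz[k],-hx[k]);print("angle pct",np.percentile(a,[2,20,50,80,98]).round(3))
                                                 ~~~~~~~~~~~~~^^^^^^^^^^^^^^^^^^^
    return _quantile_unchecked(
        a, q, axis, out, overwrite_input, method, keepdims, weights)
    return _ureduce(a,
                    func=_quantile_ureduce_func,
    ...<5 lines>...
                    overwrite_input=overwrite_input,
                    method=method)
    r = func(a, **kwargs)
    result = _quantile(arr,
                       quantiles=q,
    ...<2 lines>...
                       out=out,
                       weights=wgt)
    slices_having_nans = np.isnan(arr[-1, ...])
                                  ~~~^^^^^^^^^
IndexError: index -1 is out of bounds for axis 0 with size 0
```

Emit:
{"api": "servo_tool", "payload": {"rows": [4,0,25,0,1,4,0,62,0,1]}}

```text
time_s: 5.57
tool_pos: [0.615, -0.1127, 0.2886]
tool_rot: [81.8, 89.5, 173.9]
force: [1.0, -1.0, -0.5]
grip_width: 0.0006
```

```bash
sed -i 's/m=(r\[0\].*$/m=(p["range_z"]>0)/' la.py; sed -i 's/    k=(abs(Y)<.14)/    k=(abs(Y-.06)<.08)/' la.py
python3 - <<'E'
from la import *
o=get_obs();print(o["time_s"],o["tool_pos"],o["force"])
lid("side","pics/side3.png")
E
```

```text
5.5667 [ 0.61501089 -0.11271164  0.28860032] [ 0.98726391 -0.97011604 -0.53849563]
side 0.8 front-rail pts 581
angle pct [0.002 1.438 1.444 1.488 1.517]
```

View pics/side3.png

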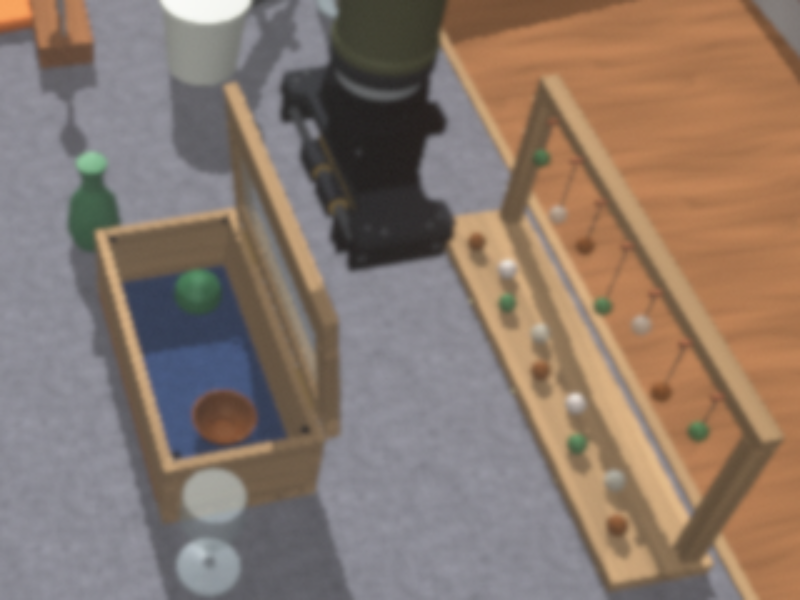

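The lid is free and falling at about 1.44 rad, and the peg is above it. Now I'll cross over to the front.

Emit:
{"api": "servo_tool", "payload": {"rows": [-20,0,8,0,1,-58,0,8,0,1,-98,0,6,0,1,-128,0,-5,0,1,-137,0,-35,0,1,-137,0,-65,0,1]}}

```text
time_s: 6.17
tool_pos: [0.4786, -0.1141, 0.2283]
tool_rot: [-68.9, 89.8, 23.2]
force: [0.6, 0.4, -1.0]
grip_width: 0.0006
```

Run:
```python
from la import *
o=get_obs();print(o["time_s"],o["tool_pos"],o["force"])
lid("side","pics/side4.png")
```

```text
6.1667 [ 0.47862834 -0.11407857  0.22829238] [ 0.59063371  0.44438636 -1.00335693]
side 0.55 front-rail pts 398
angle pct [1.000e-03 1.401e+00 1.411e+00 1.457e+00 1.481e+00]
```

View pics/side4.png

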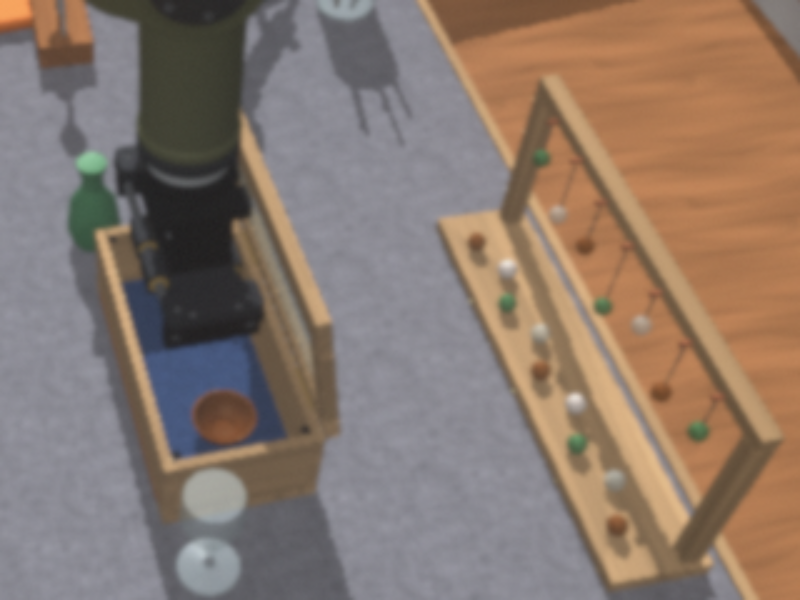

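The peg is now in front of the lid, with the hand over the case at px (210, 250), and the lid is still leaning at about 1.4 rad. I'll lower the fingertip to catch height and wait.

Emit:
{"api": "servo_tool", "payload": {"rows": [0,0,-15,0,1,0,0,-25,0,1,0,0,-25,0,1,0,0,-25,0,1,0,0,-25,0,1,0,0,-25,0,1]}}

```text
time_s: 6.77
tool_pos: [0.4806, -0.1139, 0.2036]
tool_rot: [-99.6, 89.9, -7.5]
force: [-0.0, 0.2, 0.4]
grip_width: 0.0006
```

Run:
```python
from la import *
o=get_obs();print(o["time_s"],o["tool_pos"],o["force"])
lid("side","pics/side5.png")
```

```text
6.7667 [ 0.4806446  -0.11392848  0.20360562] [-0.03040482  0.16092004  0.35768607]
side 0.87 front-rail pts 247
angle pct [1.000e-03 1.300e-02 1.342e+00 1.384e+00 1.408e+00]
```

View pics/side5.png

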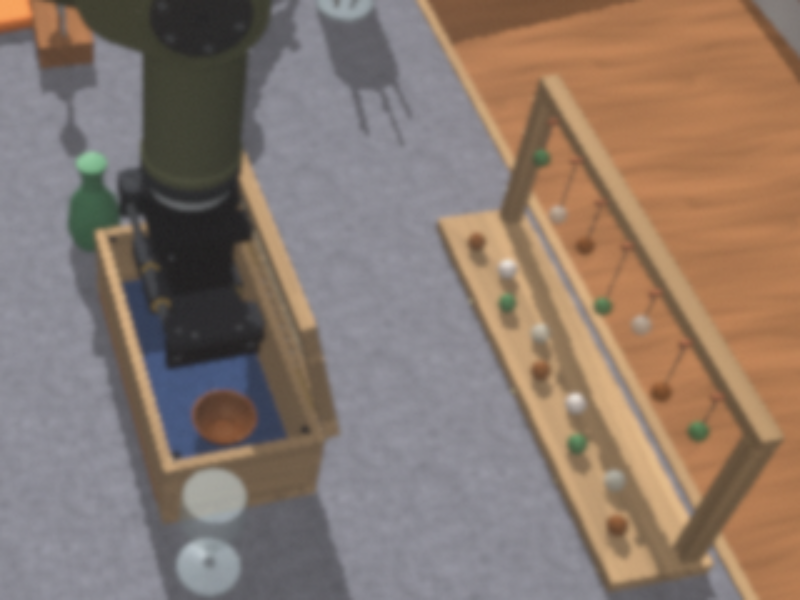

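Emit:
{"api": "servo_tool", "payload": {"rows": [0,0,0,0,1,0,0,0,0,1,0,0,0,0,1,0,0,0,0,1,0,0,0,0,1,0,0,0,0,1,0,0,0,0,1]}}

```text
time_s: 7.45
tool_pos: [0.4799, -0.1138, 0.2026]
tool_rot: [-13.0, 90.0, 79.1]
force: [0.9, -0.6, -0.4]
grip_width: 0.0005
```

Run:
```python
from la import *
o=get_obs();print(o["time_s"],o["tool_pos"],o["force"])
lid("side","pics/side6.png")
```

```text
7.45 [ 0.47986199 -0.11378373  0.20258116] [ 0.90340827 -0.56342288 -0.39253236]
side 0.59 front-rail pts 89
angle pct [0.    0.003 0.009 0.015 1.25 ]
```

View pics/side6.png

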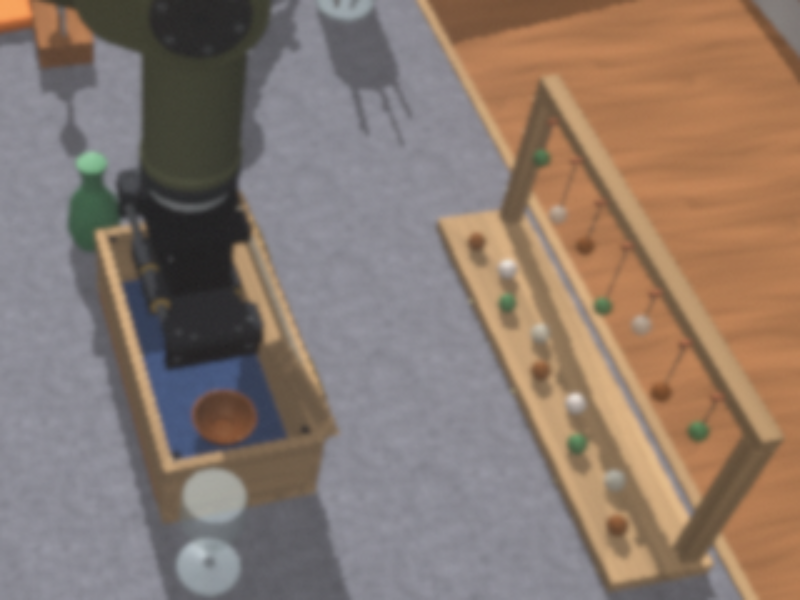

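Emit:
{"api": "servo_tool", "payload": {"rows": [0,0,0,0,1,0,0,0,0,1,0,0,0,0,1,0,0,0,0,1]}}

```text
time_s: 7.88
tool_pos: [0.4798, -0.1138, 0.2026]
tool_rot: [7.9, 90.0, 100.0]
force: [-1.5, -0.1, 0.2]
grip_width: 0.0006
```

Emit:
{"api": "servo_tool", "payload": {"rows": [0,0,0,0,1,0,0,0,0,1]}}

```text
time_s: 8.05
tool_pos: [0.4794, -0.1138, 0.2023]
tool_rot: [82.0, 89.9, 174.1]
force: [-1.1, -0.0, -0.7]
grip_width: 0.0006
```

Run:
```python
from la import *
o=get_obs();print(o["time_s"],o["tool_pos"],o["force"])
lid("side","pics/side7.png")
```

```text
8.05 [ 0.47938365 -0.11382825  0.20232013] [-1.09259466 -0.01362292 -0.65920729]
side 0.66 front-rail pts 82
angle pct [0.    0.002 0.008 0.015 0.028]
```

View pics/side7.png

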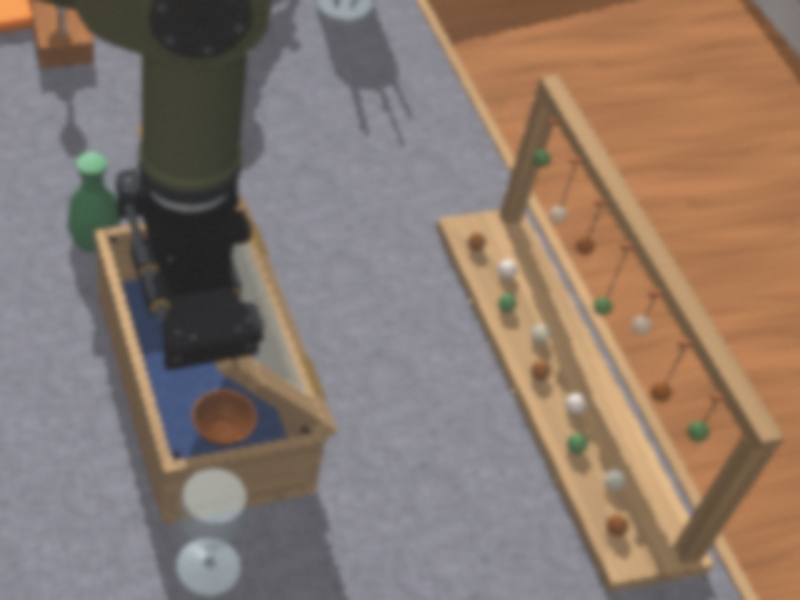

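The lid now leans against the peg: Fx is about -1.3 N and the lid edge shows right behind the hand. I'll hold, average the force, and look from the top too.

Emit:
{"api": "servo_tool", "payload": {"rows": [0,0,0,0,1,0,0,0,0,1,0,0,0,0,1,0,0,0,0,1,0,0,0,0,1]}}

```text
time_s: 8.57
tool_pos: [0.4798, -0.1138, 0.2026]
tool_rot: [42.1, 90.0, 134.2]
force: [-1.0, 0.5, -0.6]
grip_width: 0.0007
```

```bash
cat > f.py <<'E'
from h import *
def fz(n=6):
    F=[]
    for i in range(n):
        F.append(get_obs()["force"]); read_camera("top")
    o=get_obs();print(o["time_s"],o["tool_pos"].round(4),"meanF",np.mean(F,0).round(2),"std",np.std(F,0).round(2))
E
python3 - <<'E'
from f import *
fz(5)
p=read_camera("top");cv2.imwrite("pics/top8.png",cv2.resize(p["frame"][110:290,220:460],(800,600)))
E
```

```text
8.8167 [ 0.4799 -0.1138  0.2026] meanF [-1.41 -0.19 -0.46] std [0.62 0.37 0.22]
```

View pics/top8.png

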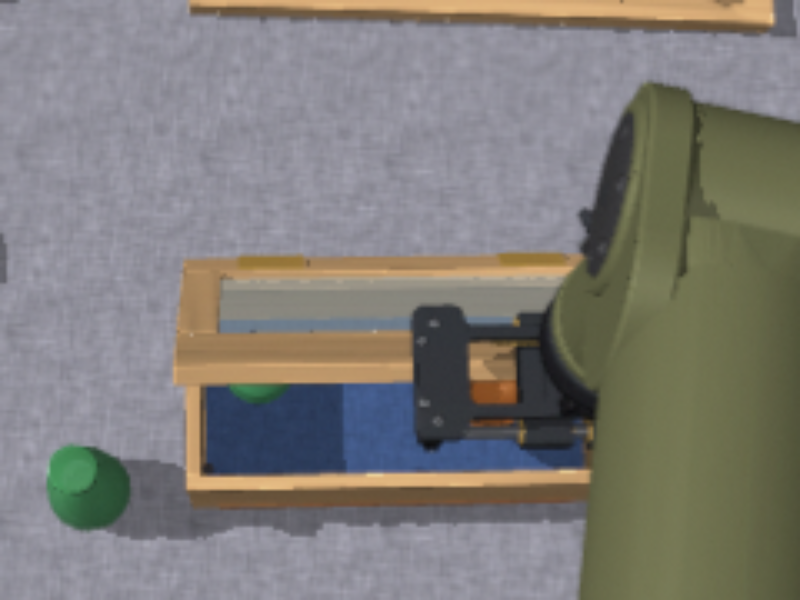

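The catch held for more than 0.7 s. The lid is at about 0.87 rad with N≈1.4, and its edge rests on the peg, so steps 1 and 2 should be met. I'll start lowering slowly.

Emit:
{"api": "servo_tool", "payload": {"rows": [-2,0,-2,0,1,-4,0,-4,0,1,-6,0,-6,0,1,-8.5,0,-8,0,1,-11,0,-10,0,1,-13,0,-12,0,1,-15,0,-14,0,1,-17,0,-16,0,1,-19,0,-18,0,1,-21,0,-20,0,1]}}

```text
time_s: 9.7
tool_pos: [0.4587, -0.114, 0.1823]
tool_rot: [-129.2, 90.0, -37.1]
force: [-1.6, -2.4, -0.7]
grip_width: 0.0003
```

```bash
cat >> f.py <<'E'
def ang(save=None):
    p=read_camera("top")
    if save: cv2.imwrite(save,cv2.resize(p["frame"][110:290,220:460],(800,600)))
    v,u=np.nonzero(p["range_z"]>0);L=world(p,u,v)
    c,s=np.cos(np.radians(2.1)),np.sin(np.radians(2.1))
    d=L-np.array([.522,-.033,0]);X=c*d[:,0]+s*d[:,1];Y=-s*d[:,0]+c*d[:,1];Z=d[:,2]
    hx,hz=X-.075,Z-.09
    # top-surface slope of lid left stile y .125-.145 & front rail
    k=(abs(Y-.137)<.008)&(hz>.012)&(hx<.0)
    if k.sum()>10:
        A=np.polyfit(hx[k],hz[k],1);print("stile slope angle",np.arctan(-A[0]).round(3),"n",k.sum(),"hx min",hx[k].min().round(4),"z max",Z[k].max().round(4), "x-int offs",A[1].round(4))
E
python3 - <<'E'
from f import *
fz(4);ang("pics/top9.png")
E
```

```text
9.9 [ 0.4587 -0.1137  0.1824] meanF [-2.11 -2.35 -1.08] std [0.44 0.29 0.76]
stile slope angle 0.707 n 357 hx min -0.128 z max 0.2172 x-int offs 0.0196
```

View pics/top9.png

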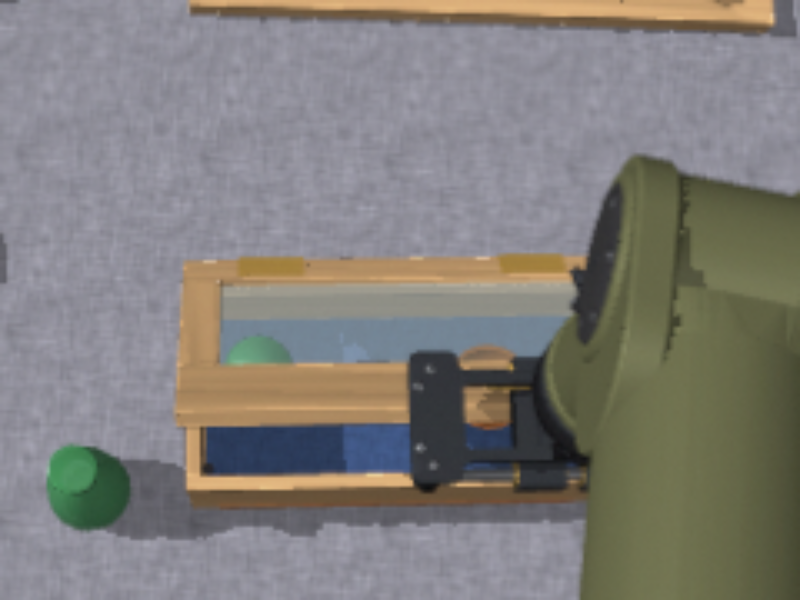

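The camera angle of 0.707 matches the predicted 0.70. A sideways friction of about 2.4 N has built up from the 2° case yaw, which also means friction is high. From here I'll retreat along the case's own axis.

Emit:
{"api": "servo_tool", "payload": {"rows": [-2.2,-0.4,-2.6,0,1,-4.4,-0.8,-5.2,0,1,-6.5,-1,-7.9,0,1,-8.5,-1.1,-10.6,0,1,-10.5,-1.2,-13.4,0,1,-12.4,-1.3,-16.2,0,1,-14.3,-1.4,-19,0,1,-16.1,-1.4,-21.9,0,1,-17.8,-1.5,-24.8,0,1,-19.5,-1.5,-27.7,0,1]}}

```text
time_s: 10.78
tool_pos: [0.4387, -0.1149, 0.1544]
tool_rot: [57.3, 89.9, 149.4]
force: [-4.3, 3.1, 0.3]
grip_width: 0.0003
```

Run:
```python
from f import *
fz(4);ang()
```

```text
10.9833 [ 0.4387 -0.1149  0.1544] meanF [-4.62  2.32 -0.56] std [0.89 0.54 0.68]
stile slope angle 0.511 n 438 hx min -0.148 z max 0.19 x-int offs 0.0168
```

Emit:
{"api": "servo_tool", "payload": {"rows": [-1.2,0.2,-1.8,0,1,-2.4,0.4,-3.8,0,1,-3.6,0.5,-5.8,0,1,-4.7,0.5,-7.8,0,1,-5.8,0.5,-9.8,0,1,-6.8,0.4,-11.8,0,1,-7.6,0.4,-13.8,0,1,-8.3,0.4,-15.8,0,1]}}

```text
time_s: 11.7
tool_pos: [0.4307, -0.1151, 0.1388]
tool_rot: [90.5, 90.0, -177.4]
force: [-5.2, 1.3, 0.4]
grip_width: 0.0006
```

Run:
```python
from f import *
fz(4);ang()
```

```text
11.9 [ 0.4307 -0.115   0.1388] meanF [-4.72  0.74 -0.52] std [0.27 0.52 0.7 ]
stile slope angle 0.413 n 459 hx min -0.1562 z max 0.1753 x-int offs 0.0156
```

Tracking is good at 0.413 rad. I'll retreat in x only, with no descent, to feel how much friction carries the lid.

Emit:
{"api": "servo_tool", "payload": {"rows": [-0.6,0,0,0,1,-1.2,0,0,0,1,-1.8,0,0,0,1,-2.4,0,0,0,1]}}

```text
time_s: 12.28
tool_pos: [0.4294, -0.1151, 0.1394]
tool_rot: [-104.3, 89.9, -12.2]
force: [-1.3, -0.4, -2.2]
grip_width: 0.0006
```

Run:
```python
from f import *
fz(4);ang()
```

```text
12.4833 [ 0.4288 -0.1151  0.1392] meanF [-2.08 -0.77 -1.38] std [0.5  0.35 0.55]
stile slope angle 0.391 n 469 hx min -0.1577 z max 0.1711 x-int offs 0.0153
```

Friction carries a good share: Fz -1.4 N at N 2.1 N, so µ is at least 0.65, and the torque balance agrees. I'll continue down the arc, pressing slightly.

Emit:
{"api": "servo_tool", "payload": {"rows": [-0.6,0,-1.7,0,1,-1.2,0,-3.4,0,1,-1.8,0,-5.1,0,1,-2.4,0,-6.8,0,1,-3,0,-8.6,0,1,-3.6,-0.1,-10.4,0,1,-4.2,-0.1,-12.2,0,1,-4.7,-0.1,-14,0,1]}}

```text
time_s: 13.2
tool_pos: [0.4236, -0.1151, 0.1248]
tool_rot: [89.7, 90.0, -178.2]
force: [-3.9, -1.0, -1.2]
grip_width: 0.0003
```

Run:
```python
from f import *
fz(4);ang()
```

```text
13.4 [ 0.4236 -0.1151  0.1249] meanF [-3.69 -1.4  -1.67] std [0.22 0.34 0.62]
stile slope angle 0.299 n 533 hx min -0.1639 z max 0.158 x-int offs 0.0151
```

Emit:
{"api": "servo_tool", "payload": {"rows": [-0.6,-0.1,-2,0,1,-1.2,-0.2,-4,0,1,-1.8,-0.3,-6,0,1,-2.4,-0.4,-8,0,1,-2.8,-0.4,-10,0,1,-3.2,-0.4,-12,0,1,-3.6,-0.4,-14,0,1,-3.9,-0.4,-16,0,1]}}

```text
time_s: 14.12
tool_pos: [0.4193, -0.1153, 0.1086]
tool_rot: [76.2, 89.9, 168.3]
force: [-5.3, -1.3, 0.3]
grip_width: 0.0006
```

Run:
```python
from f import *
fz(4);ang()
```

```text
14.3167 [ 0.4192 -0.1153  0.1085] meanF [-5.62 -1.31 -0.89] std [0.34 0.36 0.73]
stile slope angle 0.204 n 538 hx min -0.1685 z max 0.1423 x-int offs 0.0147
```

Emit:
{"api": "servo_tool", "payload": {"rows": [-0.2,-0.1,-1,0,1,-0.5,-0.2,-2.2,0,1,-0.8,-0.2,-3.6,0,1,-1.1,-0.3,-5,0,1,-1.4,-0.3,-6.4,0,1,-1.6,-0.3,-7.8,0,1,-1.8,-0.3,-9.2,0,1,-1.9,-0.3,-10.6,0,1,-2,-0.3,-12,0,1,-2.1,-0.3,-13.3,0,1]}}

```text
time_s: 15.2
tool_pos: [0.4168, -0.1154, 0.095]
tool_rot: [75.6, 89.9, 167.8]
force: [-7.0, -0.9, -1.4]
grip_width: 0.0007
```

Run:
```python
from f import *
fz(4);ang()
```

```text
15.4 [ 0.4168 -0.1154  0.095 ] meanF [-5.76 -0.79 -1.67] std [0.75 0.38 0.48]
stile slope angle 0.128 n 517 hx min -0.1711 z max 0.1314 x-int offs 0.0142
```

Emit:
{"api": "servo_tool", "payload": {"rows": [-0.1,0,-1,0,1,-0.2,0,-2.1,0,1,-0.3,0,-3.2,0,1,-0.4,0,-4.4,0,1,-0.5,-0.1,-5.6,0,1,-0.6,-0.1,-6.8,0,1,-0.7,-0.1,-8,0,1,-0.8,-0.1,-9.2,0,1,-0.9,-0.1,-10.3,0,1,-0.9,-0.1,-11.4,0,1]}}

```text
time_s: 16.28
tool_pos: [0.4156, -0.1155, 0.0835]
tool_rot: [76.5, 89.8, 168.6]
force: [-6.0, -0.4, -3.0]
grip_width: 0.0004
```

Run:
```python
from f import *
fz(4);ang()
```

```text
16.4833 [ 0.4156 -0.1154  0.0834] meanF [-5.98 -0.72 -2.7 ] std [0.14 0.22 0.42]
stile slope angle 0.06 n 516 hx min -0.1723 z max 0.1185 x-int offs 0.0142
```

At 0.06 rad friction is supporting the lid. Now the last 10 mm.

Emit:
{"api": "servo_tool", "payload": {"rows": [0,0,-1,0,1,0,0,-2,0,1,-0.1,0,-3,0,1,-0.1,0,-4,0,1,-0.1,0,-5,0,1,-0.2,0,-6,0,1,-0.2,0,-7,0,1,-0.2,0,-8,0,1,-0.2,0,-9,0,1,-0.2,0,-9.7,0,1]}}

```text
time_s: 17.37
tool_pos: [0.415, -0.1154, 0.0736]
tool_rot: [78.7, 89.8, 170.9]
force: [-6.2, -0.5, -1.7]
grip_width: 0.0006
```

Run:
```python
from f import *
fz(4);ang()
```

```text
17.5667 [ 0.415  -0.1154  0.0736] meanF [-6.31 -0.31 -2.  ] std [0.35 0.48 0.21]
stile slope angle 0.004 n 485 hx min -0.1717 z max 0.1089 x-int offs 0.0145
```

Emit:
{"api": "servo_tool", "payload": {"rows": [0,0,-0.5,0,1,0,0,-1,0,1,0,0,-1.5,0,1,0,0,-2,0,1,0,0,-2,0,1,0,0,-2,0,1]}}

```text
time_s: 18.12
tool_pos: [0.415, -0.1154, 0.0724]
tool_rot: [72.7, 89.7, 164.8]
force: [-10.5, 0.1, 6.0]
grip_width: 0.0009
```

Run:
```python
from f import *
fz(4);ang("pics/top10.png")
```

```text
18.3167 [ 0.415  -0.1155  0.0724] meanF [-10.06  -0.28   5.6 ] std [0.47 0.69 0.27]
stile slope angle -0.001 n 451 hx min -0.1716 z max 0.1095 x-int offs 0.0145
```

View pics/top10.png

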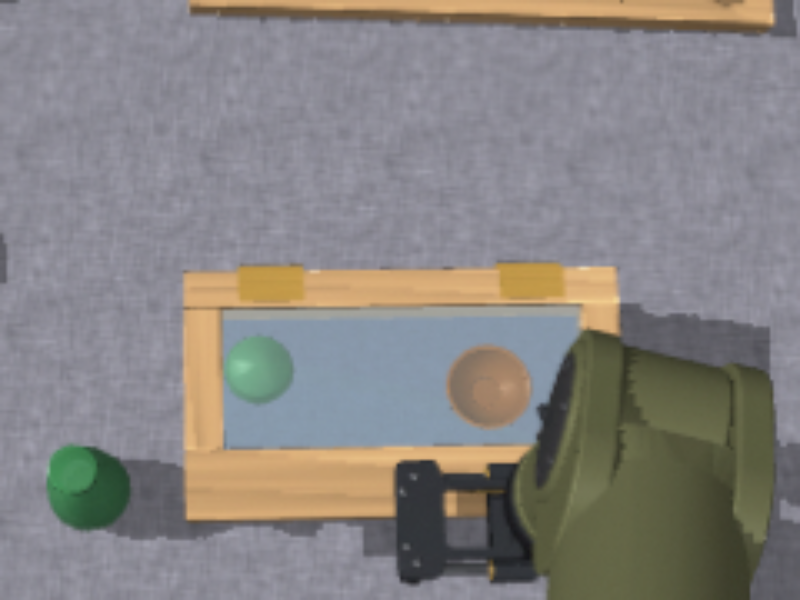

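The lid is flat and shut: level edge, slope -0.001. The downward pull is 5.6 N on top of about 10 N of press. I'll relieve the vertical force first, then back off.

Emit:
{"api": "servo_tool", "payload": {"rows": [0,0,0.5,0,1,-0.2,0,0.8,0,1,-0.5,0,0.8,0,1,-1,0,0.8,0,1,-2,0,0.8,0,1,-4,0,0.8,0,1,-6,0,0.8,0,1,-8,0,0.8,0,1,-8,0,0.8,0,1]}}

```text
time_s: 19.12
tool_pos: [0.4096, -0.1158, 0.0741]
tool_rot: [-88.6, 89.9, 3.6]
force: [-0.3, -1.3, -0.3]
grip_width: 0.0007
```

Run:
```python
from f import *
fz(3);ang();print(get_obs()["qpos"])
```

```text
19.2667 [ 0.4094 -0.1158  0.0738] meanF [-0.05 -0.31  0.06] std [0.42 0.83 0.27]
stile slope angle -0.003 n 440 hx min -0.1717 z max 0.1099 x-int offs 0.0147
[-13.53944796  -1.19306504  25.75906652 124.91037555   0.60454934
  56.1107116  103.98188977]
```

The force is zero and the gap is about 5 mm. I'll back off a little more, rise and check.

Emit:
{"api": "servo_tool", "payload": {"rows": [-5,0,0,0,1,-10,0,0,0,1,-12,0,10,0,1,-12,0,35,0,1,-12,0,70,0,1,-12,0,110,0,1,-12,0,140,0,1,-12,0,150,0,1,-12,0,150,0,1,-12,0,150,0,1]}}

```text
time_s: 20.15
tool_pos: [0.3966, -0.1158, 0.2234]
tool_rot: [-61.0, 90.0, 31.1]
force: [-0.9, -0.6, -0.0]
grip_width: 0.0007
```

Run:
```python
from f import *
fz(3);ang()
for n in ("side","top"):
    p=read_camera(n);cv2.imwrite(f"pics/{n}11.png",p["frame"])
    for o in ["paperweight","dish","vase","goblet","stand","bottle","tub","paddle"]:
        for r in cut_out(o,p)[:1]:
            m=r["pixels"]&(p["range_z"]>0);v,u=np.nonzero(m)
            if len(u): print(n,o,round(r["score"],2),np.round(r["extent"]))
```

```text
20.3 [ 0.3956 -0.1156  0.2217] meanF [-0.15 -0.19 -0.22] std [0.56 0.33 0.35]
stile slope angle -0.0 n 448 hx min -0.1718 z max 0.1096 x-int offs 0.0145
side goblet 0.66 [335. 336.  24.  50.]
side bottle 0.67 [404. 430.  43.  69.]
side tub 0.92 [331. 131.  37.  47.]
side paddle 0.84 [295. 448. 123.  49.]
top vase 0.74 [246. 255.  26.  27.]
top stand 0.71 [ 89. 246.  76.  34.]
top bottle 0.82 [531. 212.  70.  40.]
top tub 0.61 [130. 173.  58.  56.]
top paddle 0.83 [502. 302.  24. 100.]
```

View pics/side11.png

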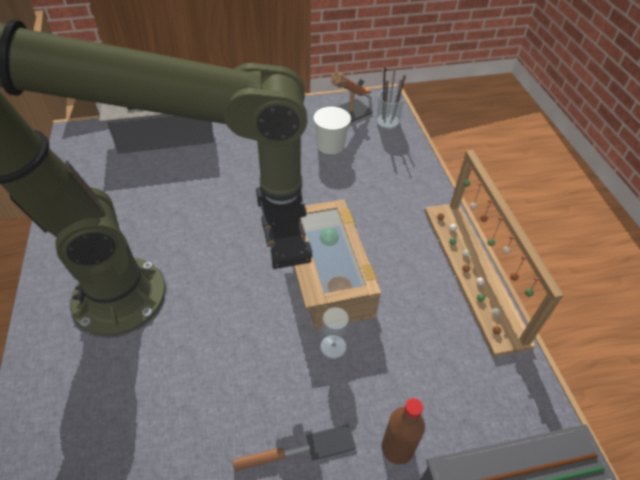

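The side view shows the lid flat on the case, at px (340, 260). The hand hangs clear in front at (285, 235), and the goblet at (335, 335) and the other items are where they started. I'm handing in.

```bash
python3 -c "
from cell import *
print(sign_off())"
```

```text
the job is handed in; nothing more can be done
None
```

The lid is shut and the hand is clear of it; I handed the job in at about 20 s of the 51 s allowed. No verdict is reported.

**What I did**
- **Nudge:** I closed the fingers into a peg, hooked it behind the leaning lid and pulled it past upright to about 1.47 rad. I then lifted the hand off and the lid fell by itself.
- **Catch:** I crossed over the lid to the front and caught its free edge at about 0.87 rad. It rested there with about 1.4 N for more than 0.7 s.
- **Lowering:** I lowered it along its arc at no more than about 0.25 rad/s, and at about 0.1 rad/s or less over the last 20 mm. Then I backed off and rose.

**Difference from the task wording:** the tool can only point down, so I could not put a finger underneath the front lip. The lid rested on the finger by its free edge, and near the end friction on the front edge carried it.

**Last checks**
- The lid slope read 0.000 rad from the top camera (-0.001 and -0.003 just before).
- The tool force was zero within its noise.
- The highest force I read between fingers and lid was about 12 N, reached while settling it shut; the limit is 15 N.
- The goblet, vase, stand, bottle, tub and paddle were at their starting pixels, within the detector's scatter of about 3 px.

**Checks that failed or were missing**
- One lid-angle reading failed during the nudge, and the side view lost sight of the lid around the catch. For those moments I relied on geometry and force, and later top-view angles agreed.
- The network no longer reported the paperweight and dish under the glass. I saw both in the top view once the lid was shut, with no sign of contact, but did not measure them.

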